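Nip a glued-up key fob in the star-wheel press

TASK

Put the glued key fob under pressure in the bench press: slide the red-fronted tray with the fob in it fully home under the platen, then wind the star wheel clockwise, pushing spoke after spoke, until the platen nips the fob hand-tight. Do not overtighten, leave it clamped with your hand clear of the press, and leave the other things on the bench where they are.

Things in the scene. Friction and masses are not known exactly. Their poses are not given: they have to be found in the camera images.
- press: Fixed bench nipping press, dark grey-green frame: base 200 mm deep (its x) by 250 wide (its y), 25 high; steel columns 24 mm thick at y = +-95 mm; crosshead 56 deep by 236 wide, 135 to 165 mm up, with a boss (29 mm radius) up to 181 mm and nuts up to 179 mm. Origin on the table under the vertical screw axis, z up; the tray comes out towards its -x. Placed anew each time.
- wheel: Star wheel on the press screw: hub (25 mm radius, 16 mm below to 21 mm above the origin) and 5 level steel spokes 13 mm thick with red ball ends, one along its x axis, then every 72 degrees. Origin: on the screw axis at mid-height of the spokes, about 245 mm up at most; z up. Clockwise from above lowers the platen; the wheel sinks with it, 20 mm per turn, and stays where it is left.
- spoke_ball (a point): Centre of the red ball, 20 mm across, on the spoke along the wheel's x axis, 93 mm from the screw axis; the others are alike. Effort: winding down free takes 0.3 N m (4 N square on a spoke 70 mm from the axis). Once the platen bears on the fob it climbs steeply, within a quarter radian: 0.5 N m (7 N at 70 mm) is hand-tight, above 0.7 N m (10 N at 70 mm) is overtight.
- platen: Flat steel pressing plate, 88 by 96 mm, on the lower end of the screw; origin at the centre of the steel's underside. Under it sits a worn wooden facing board that does the pressing: it stands 2.5 to 5 mm proud of the steel, different each time and not measured. The board starts some 4 to 12 mm above the fob and comes down as the wheel turns.
- tray (a joint): Travel of the aluminium tray in its guides, m: 0 drawn out (the start), 0.060 fully home against the end stop, fob under the middle of the platen. It slides with about 2.5 N of friction along the press's +x, away from the robot.
- tray_front (a point): Middle of the top edge of the outer face (towards the press's -x) of the tray's upright red front plate, 76 mm wide, 8 thick, 42 high; the top edge stands 81 to 84 mm above the table. It is 224 mm in front of the screw axis when drawn out, 164 mm when home. Push this face towards the press.
- fob: The glued-up key fob: dark wooden block 70 by 44 by 12 mm with a 1.6 mm brass plate on top, lying in the nest of the tray. Origin at the centre of its underside, z up. How high the bed and so the fob stands varies by 3 mm from job to job.
- spare_fob: A second fob, same size, lying on the table beside the press; leave it.
- punch_jar: Amber jar of steel punches, 66 mm across, 80 mm high, standing beside the press; origin at the centre of its underside; leave it.
- ring_a: Brass ring 38 mm across, 4 mm thick, on the table; leave it.
- ring_b: Another brass ring, same size; leave it.
- pliers: Green-handled pliers lying on the table, 125 mm long; leave them.
- wax_tin: Red round tin, 72 mm across, 26 mm high; leave it.
- whetstone: Grey-brown stone block 130 by 50 by 24 mm; leave it.
Mind the look-alikes: they are no part of the job. What is shaped like the fob but blue is not meant.

How it is judged:
By the outcome, as a careful person would: the job done as asked, in the order asked, and still so for the second after the job is handed in, with the robot touching nothing.
It also fails if it takes over 72 s, if anything falls off the work surface, if the arm or the gripper's body presses on something with over 40 N, if the wrist force passes 120 N, or if a joint passes its speed limit or range.

ROBOT

A 6-joint arm with a two-finger parallel gripper is mounted at the origin on the work surface. World frame = base frame: x ahead of the robot, y to its left, z up, the work surface at z = 0. Lengths are in mm, angles in rad, forces in N, time in s.
With the tool pointing down it reaches from about 275 to 1000 mm from the base axis. Payload 8.4 kg.
Tool frame: the origin (TCP) lies on the centre line of the jaws, within the pads' length; the fingertips stand r.tip_reach ahead of it and the grasp point (between the pads) lies 3 mm ahead of it (r.tip_reach is the distance from the TCP to the fingertips, in mm); z points along the fingers, y is the direction in which the jaws open and shut (so a half turn about z gives the same grasp; the last joint's range is limited). The gripper opens to 85 mm and grips with 20 to 120 N. Pads are 22 mm wide; open, the fingers measure 114 mm over their backs; the gripper's body (76 mm by 85 mm) begins 54 mm behind the grasp point. The pads swing forward as they close: fully open they stand 13 mm farther back than shut.
Start: joints at [1.227, 0.353, 1.633, -0, 1.155, -0.002], TCP at [209.488, 588.848, 224.381] pointing down, gripper open.
Joint ranges: [-2.63, 2.63], [-0.92, 2.1], [0.06, 2.66], [-1.3, 4.44], [0, 2.69], [-3.02, 3.02]. Speed limits (rad/s): [2.22, 2.22, 2.79, 3.14, 3.14, 3.14].

INTERFACE

Orientations are given as [roll, pitch, yaw] about the fixed x, y, z axes, in that order (R = Rz(yaw) Ry(pitch) Rx(roll)).
In Python, from rig import sense, optics, r, nets gives the robot as it stands. The module is installed in compiled form; this text tells all that it offers.
- The arm moves only by the tool carry_out, never from a script. Its argument "increments" is a list that holds one entry, the list of rows, each a list of 6 numbers: the shift along the tool's x, y, z normalised to -1 to 1, where 1 is 40 cm, then the turn, a rotation vector about the tool's x, y, z normalised to -1 to 1, where 1 is 60 degrees. A call has 1 to 5 rows; each row is the pose to reach, as a shift and turn from the pose commanded when the call began, along the tool's axes at that moment; what a row does not reach only later rows make up. A row lasts 1/12 s, in which the tool goes at most 41.7 mm and 7.16 degrees, less where a joint would pass 70% of its speed; a pose out of reach is approached as far as the arm can. A call with a number of a shift or a turn outside -1 to 1 is refused whole. A call with a gripper value outside its range is refused whole. "hand" is the closure, from 0 (fully open) to 1 (shut), set as the call begins (left out, the last holds). The fingers move at their own pace and stop on an object; "squeeze" is the grip in N (left out, the last holds). Time passes only in rows, so rows that repeat a pose let the fingers close. It gives the time, the measured TCP pose, the force and the opening at its end, in the units of the state.
- sense(): the state, without advancing time (a new reading comes with each control period).
- optics.grab_frame(name): name is "scene" or "top" or "wrist"; returns a dict with "img" (384x512x3 uint8, red, green, blue), "range_z" (384x512 float32, mm along the optical axis (not along the pixel's ray), 0 where there is no reading), "fov_y" (degrees; the focal length in pixels is half the picture's height over the tangent of half this angle, whatever the lens; pixels are square), "cx", "cy" (the principal point, pixels), "R" (3x3) and "t" (3): a world point X has camera coordinates R X + t. Camera axes: x right, y down, z forward; pixel columns grow to the right and rows downward; lengths in mm; the calibration is good to about 2 mm. A picture is of the moment at which its call begins.
- r.sign_off(): hands the job in, once; it reports no verdict.
Trained networks look in the newest picture that a camera, given by its name, has taken for a name from the list of things; names that differ only in an ending like _2 or _b are one class to them, and where a whole thing is asked for, a point or a joint stands for the part that bears it (a point fixed in the world has none). Each returns a list of dicts, best first, with "confidence" (0 to 1); they miss things now and then, are a little off and sometimes report something else, mostly with a low value. They report only what shows in the picture. A call takes as long as a camera call. They do not tell look-alikes from the thing itself.
- nets.trace(target, camera): "mask" (384x512 bool, what is visible of it).
- nets.tip_of(target, camera): "point" ([x, y, z] in mm, in world coordinates, good to about 4 mm: a listed point, or the origin of a listed thing).
The state is a dict: "clock": time; "qpos": joint angles; "qvel": joint speeds; "joint_efforts": joint torques, N m; "eef_pos": TCP position; "tcp_rot": TCP orientation; "contact_force": force on the tool from outside, world axes, zero at the start; "wrist_torque": the same for the moment, N m; "opening": opening from 0.0 (shut) to 1.0 (fully open).
Only numpy, scipy, OpenCV 4.12 (cv2) and the standard library are available. Lean on these libraries where they do the work, as an engineer would, in place of code of your own. Each camera call takes 0.05 s, during which the arm holds its last target.

## Working session

There is one attempt and no reset: what is moved stays moved. The work goes in short steps, Python scripts to look and compute and a tool call to move; the robot and the scene stay as the last step left them, time stands still between calls to the robot, and variables do not carry over. Pictures are saved under pics/ and viewed, and the job is handed in when it is done.

Besides the shell and the picture viewer there is one more tool, called after ">>>" as name(argument=value, ...), one argument or row to a line, values as JSON. carry_out: Moves the arm, as the interface text tells. Its arguments: {"type":"object","properties":{"increments":{"type":"array","items":{"type":"array","items":{"type":"array","items":{"type":"number","minimum":-1,"maximum":1}}}},"hand":{"type":"number"},"squeeze":{"type":"number"}},"required":["increments"]}

```bash
mkdir -p pics; ls
python3 - <<'E'
from rig import sense, optics, r, nets
import cv2, numpy as np
s=sense(); print({k:np.round(v,3).tolist() for k,v in s.items()}); print(r.tip_reach)
ims=[]
for n in ["scene","top","wrist"]:
    f=optics.grab_frame(n)
    cv2.imwrite(f"pics/a_{n}.png",f["img"][:,:,::-1])
    for t in ["press","wheel","spoke_ball","platen","tray_front","fob","punch_jar"]:
        o=nets.tip_of(t,n)
        print(n,t,[(np.round(d["point"],1).tolist(),round(d["confidence"],2)) for d in o[:6]])
E
```

```text
pics
{'clock': 0.0, 'qpos': [1.227, 0.354, 1.634, -0.0, 1.155, -0.002], 'qvel': [0.0, -0.001, 0.002, -0.001, -0.0, -0.001], 'joint_efforts': [0.001, -60.527, -34.207, -0.0, 0.009, 0.0], 'eef_pos': [209.32, 588.39, 223.65], 'tcp_rot': [-3.14, 0.0, 2.8], 'contact_force': [-0.148, -0.1, -0.55], 'wrist_torque': [0.052, -0.011, 0.024], 'opening': 1.005}
22.0
scene press [([673.8, 106.5, -0.3], 0.93)]
scene wheel [([297.7, -228.1, -0.2], 0.73), ([678.5, 103.9, 246.0], 0.71)]
scene spoke_ball [([769.2, 107.9, 248.2], 0.67)]
scene platen [([674.6, 109.5, 74.2], 0.78)]
scene tray_front [([455.2, 67.5, 83.8], 0.69), ([769.9, 108.7, 248.0], 0.22)]
scene fob [([533.7, -193.2, 0.9], 0.76), ([672.0, 104.9, 3.2], 0.42), ([676.4, 106.1, 76.6], 0.28), ([455.2, 69.2, 84.2], 0.22)]
scene punch_jar [([695.1, -102.6, 0.3], 0.61), ([457.4, 69.4, 81.4], 0.53)]
top press [([674.0, 106.9, -4.3], 0.94)]
top wheel [([675.8, 105.1, 247.2], 0.59)]
top spoke_ball [([770.1, 113.8, 244.9], 0.77)]
top platen [([677.1, 103.9, 76.3], 0.65), ([675.9, 104.8, 247.0], 0.33)]
top tray_front [([456.9, 69.3, 82.1], 0.93)]
top fob [([528.5, -194.6, -1.2], 0.85), ([620.2, 97.1, 49.2], 0.56)]
top punch_jar [([689.6, -102.8, 1.0], 0.6), ([673.9, 104.3, 247.1], 0.41)]
wrist press []
wrist wheel []
wrist spoke_ball []
wrist platen []
wrist tray_front []
wrist fob []
wrist punch_jar []
```

View pics/a_scene.png

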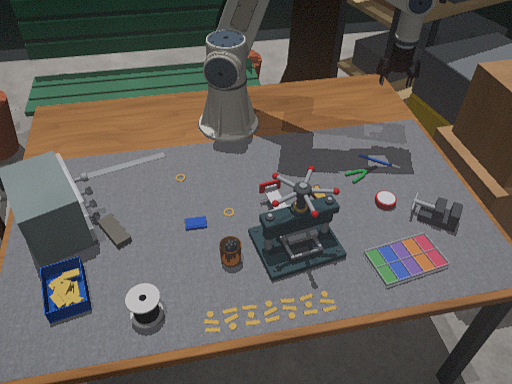

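View pics/a_top.png

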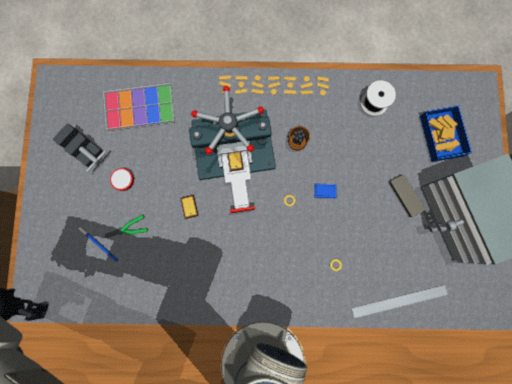

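```bash
cat > h.py <<'E'
from rig import sense, optics, r, nets
import cv2, numpy as np
def cloud(f):
    H,W=f["range_z"].shape; fl=H/2/np.tan(np.radians(f["fov_y"])/2)
    v,u=np.mgrid[:H,:W]; z=f["range_z"]
    P=np.stack([(u-f["cx"])/fl*z,(v-f["cy"])/fl*z,z],-1)
    X=(P-np.array(f["t"]))@np.array(f["R"])
    X[z==0]=np.nan
    return X
def proj(f,X):
    H,W=f["range_z"].shape; fl=H/2/np.tan(np.radians(f["fov_y"])/2)
    c=np.array(f["R"])@np.array(X)+f["t"]; return fl*c[:2]/c[2]+[f["cx"],f["cy"]]
E
python3 - <<'E'
from h import *
for n in ["scene","top"]:
    f=optics.grab_frame(n); X=cloud(f); 
    print(n,"cam",-np.array(f["R"]).T@f["t"], f["fov_y"])
    img=f["img"].astype(int)
    red=(img[...,0]>120)&(img[...,1]<80)&(img[...,2]<80)
    k,lab,st,c=cv2.connectedComponentsWithStats(red.astype(np.uint8))
    for i in range(1,k):
        if st[i,4]>8:
            p=X[lab==i]; print(st[i].tolist(),np.round(np.nanmedian(p,0),1),np.round(np.nanmin(p,0),1),np.round(np.nanmax(p,0),1))
    cv2.imwrite(f"pics/b_{n}.png",cv2.resize(f["img"][90:290,140:400,::-1] if n=="top" else f["img"][:,:,::-1],(780,600)))
E
```

```text
scene cam [1523.20339374 -213.57824799 1120.98990954] 46.210957134087934
[308, 166, 6, 4, 18] [600.6 154.5 255.2] [592.3 146.2 250.9] [608.3 161.2 258.2]
[272, 173, 6, 4, 18] [610.1  44.2 254.7] [605.5  37.2 250.2] [616.2  51.2 258.5]
[260, 179, 18, 7, 33] [463.2  64.3  83.3] [455.3  36.1  78.4] [470.9  97.2  91.6]
[334, 188, 5, 5, 22] [702.2 196.2 253.8] [694.5 190.4 249.4] [710.1 203.5 256.4]
[376, 193, 21, 13, 34] [579.1 438.3  27. ] [530.8 422.8  21.1] [590.7 488.9  32.9]
[272, 201, 7, 4, 21] [717.3  19.7 254.3] [713.3  11.7 249.5] [722.3  28.2 258.3]
[311, 210, 7, 6, 29] [774.3 111.5 255. ] [767.  103.1 248.8] [783.4 119.6 261. ]
top cam [ 340.8605165    22.74354195 1272.12869884] 51.473913434234134
[223, 86, 7, 5, 29] [768.5 112.8 252.7] [761.9 104.7  -1. ] [868.  124.5 256.9]
[258, 107, 6, 6, 29] [710.6  19.7 251.6] [703.5  11.7  23.9] [783.6  25.2 257.2]
[191, 110, 6, 7, 31] [696.6 195.9 253. ] [689.5 190.4 243.9] [705.9 204.2 258.3]
[290, 141, 13, 8, 35] [663.4 -92.2  51.9] [ 660.  -114.5   25.1] [675.3 -75.9  76. ]
[247, 145, 7, 7, 35] [603.6  44.6 252.6] [597.1  39.3  22.1] [664.6  52.5 256.4]
[205, 147, 7, 7, 37] [595.3 154.7 252.1] [588.  147.4 241.9] [604.1 163.5 256.9]
[117, 168, 16, 23, 50] [546.4 436.2  23. ] [520.9 423.4   1. ] [594.  466.8  30.6]
[230, 206, 25, 7, 73] [458.4  68.9  80.8] [451.1  33.5   0.6] [473.6 104.5  87.2]
```

The scene view shows the press at about (300,215), with the wheel above it and the red tray front at (270,186). The top view shows the wheel hub at (228,121), balls at (226,88), (261,110), (250,148), (208,150), (194,113), and the tray front at (242,209). From these I get the screw axis at about (675.5, 105.3), the press yaw at about 9.4°, and spokes at about 4.2° + k·72°.

```bash
cat >> h.py <<'E'
from scipy.spatial.transform import Rotation as Ro
def rel(pos,yaw):
    s=sense(); R0=Ro.from_euler('xyz',s["tcp_rot"]); R1=Ro.from_euler('xyz',[np.pi,0,np.radians(yaw)])
    d=R0.inv().apply(np.array(pos)-s["eef_pos"]); w=(R0.inv()*R1).as_rotvec(degrees=True)
    print("row",np.round(d/400,4),np.round(w/60,4), "mm",np.round(d,1))
E
python3 - <<'E'
from h import *
f=optics.grab_frame("top"); X=cloud(f)
# crosshead top orientation, base orientation
P=X.reshape(-1,3); ok=~np.isnan(P[:,0])
for lo,hi in [(18,30),(155,172),(240,262)]:
    m=ok&(P[:,2]>lo)&(P[:,2]<hi)&(abs(P[:,0]-675)<175)&(abs(P[:,1]-105)<150)
    q=P[m][:,:2].astype(np.float32)
    print(lo,m.sum(),cv2.minAreaRect(q))
rel([420,63,200],189.4)
s=sense(); print(s["clock"])
E
```

```text
18 1479 ((676.9827880859375, 106.97978973388672), (201.12571716308594, 250.29319763183594), 9.172757148742676)
155 1049 ((676.4979248046875, 106.8883056640625), (58.45653533935547, 235.92703247070312), 9.988993644714355)
240 958 ((678.309814453125, 115.76499938964844), (186.1533660888672, 194.51434326171875), 75.75226593017578)
row [-0.9365 -1.0622  0.0609] [-0.     -0.     -0.4831] mm [-374.6 -424.9   24.4]
1.35
```

>>> carry_out(
  increments=[
    [[-0.8,-0.9,0.05,0,0,-0.4],[-0.8,-0.9,0.05,0,0,-0.4],[-0.8,-0.9,0.05,0,0,-0.4],[-0.8,-0.9,0.05,0,0,-0.4],[-0.8,-0.9,0.05,0,0,-0.4]],
  ],
  hand=1,
  squeeze=60,
)

```text
clock: 1.77
eef_pos: [287.8, 394.2, 215.7]
tcp_rot: [3.141, 0.0, -3.061]
contact_force: [1.1, 0.5, 0.8]
opening: 0.298
```

Run:
```python
from h import *
rel([421,64,200],189.4)
s=sense(); print(s["clock"],s["eef_pos"],s["opening"],r.tip_reach)
```

```text
row [-0.265  -0.8497  0.0391] [ 0.0001  0.0002 -0.0792] mm [-106.  -339.9   15.6]
1.7667 [287.82980798 394.1872017  215.6584171 ] 0.2979843806281868 22.0
```

>>> carry_out(
  increments=[
    [[-0.26,-0.85,0.04,0,0,-0.08],[-0.26,-0.85,0.04,0,0,-0.08],[-0.26,-0.85,0.04,0,0,-0.08],[-0.26,-0.85,0.04,0,0,-0.08],[-0.26,-0.85,0.04,0,0,-0.08]],
  ],
)

```text
clock: 2.18
eef_pos: [364.0, 200.4, 206.6]
tcp_rot: [3.141, 0.001, -2.98]
contact_force: [1.0, -0.7, -0.1]
opening: 0.0
```

Run:
```python
from h import *
rel([421,64,140],189.4)
s=sense(); print(s["clock"],s["eef_pos"],s["opening"],r.tip_reach)
```

```text
row [-0.0858 -0.3596  0.1665] [ 0.0003  0.0009 -0.0026] mm [ -34.3 -143.8   66.6]
2.1833 [363.95029001 200.41509438 206.61763566] 0.000303290730146634 22.0
```

>>> carry_out(
  increments=[
    [[-0.08,-0.34,0.16,0,0,0],[-0.08,-0.34,0.16,0,0,0],[-0.08,-0.34,0.16,0,0,0],[-0.08,-0.34,0.16,0,0,0],[-0.08,-0.34,0.16,0,0,0]],
  ],
)

```text
clock: 2.6
eef_pos: [417.3, 69.4, 140.6]
tcp_rot: [-3.141, -0.002, -2.984]
contact_force: [-0.7, 0.6, 0.9]
opening: 0.003
```

Run:
```python
from h import *
f=optics.grab_frame("wrist"); cv2.imwrite("pics/c_w.png",f["img"][:,:,::-1])
f=optics.grab_frame("scene"); cv2.imwrite("pics/c_s.png",cv2.resize(f["img"][80:280,180:420,::-1],(720,600)))
rel([421,64,75],189.4)
s=sense(); print(s["clock"],s["eef_pos"],s["opening"],r.tip_reach,s["contact_force"])
```

```text
row [-0.0069 -0.0221  0.1677] [ 0.0002 -0.001  -0.0058] mm [-2.8 -8.8 67.1]
2.7 [416.95304227  72.27748938 142.08046185] 0.0008560870709198576 22.0 [-0.60985398  0.79605428  0.38777207]
```

View pics/c_w.png

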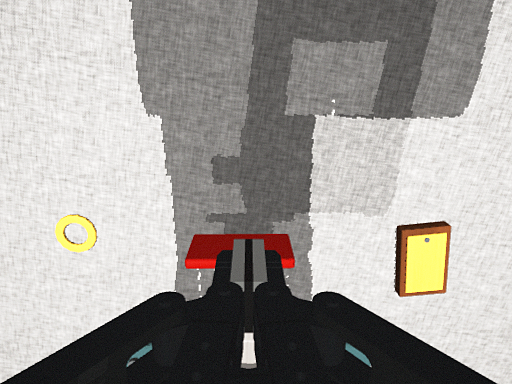

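View pics/c_s.png

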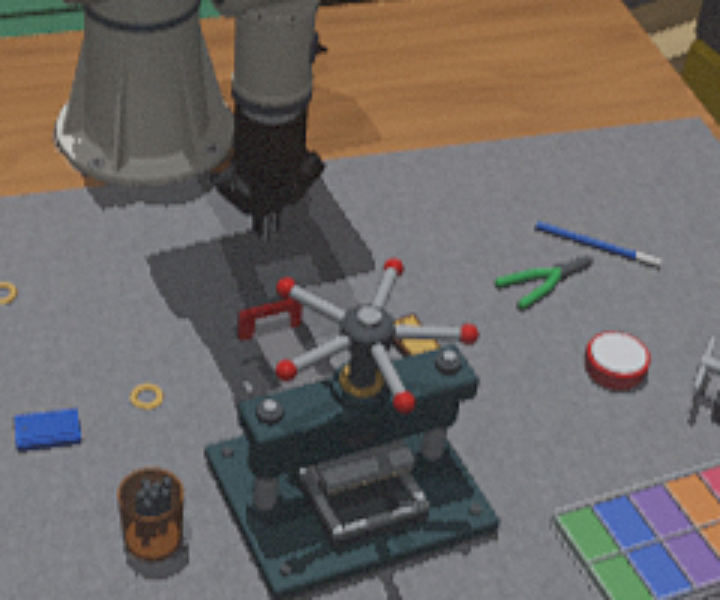

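The wrist view shows the closed fingertips at about (255,245), in front of the red plate at (240,250). In the scene crop the gripper is at (265,230), short of the tray front at (270,310). I'll lower it and approach the face.

Run:
```python
from h import *
rel([425,64.5,82],189.4)
f=optics.grab_frame("top"); X=cloud(f); P=X[150:230,215:265].reshape(-1,3)
f=optics.grab_frame("scene"); X=cloud(f); img=f["img"]
sub=X[172:195,250:290]; 
for row in range(176,192,2): print(row,[(int(X[row,c,0]),int(X[row,c,1]),int(X[row,c,2])) if X[row,c,0]==X[row,c,0] else None for c in range(258,284,3)])
```

```text
row [-0.017  -0.0224  0.1502] [ 0.0002 -0.001  -0.0058] mm [-6.8 -9.  60.1]
176 [(343, 56, 4), (342, 68, 1), (349, 77, 6), (346, 90, 1), (346, 101, 0), (610, 39, 249), (614, 47, 252), (621, 54, 257), (359, 143, 4)]
178 [(351, 55, 2), (356, 65, 5), (355, 76, 2), (360, 86, 4), (363, 97, 6), (607, 40, 239), (612, 48, 242), (626, 53, 254), (626, 61, 252)]
180 [(361, 53, 1), (365, 63, 4), (368, 73, 4), (368, 84, 2), (373, 94, 5), (456, 83, 83), (458, 92, 84), (453, 105, 77), (631, 60, 249)]
182 [(376, 49, 6), (372, 61, 0), (460, 51, 84), (462, 60, 85), (463, 71, 83), (461, 82, 80), (455, 94, 72), (457, 104, 72), (393, 134, 6)]
184 [(383, 48, 3), (471, 38, 87), (467, 49, 82), (464, 60, 76), (461, 72, 72), (462, 82, 71), (462, 92, 69), (458, 104, 64), (400, 133, 3)]
186 [(392, 46, 2), (472, 38, 79), (467, 49, 72), (469, 59, 72), (469, 70, 70), (470, 80, 70), (466, 92, 64), (460, 104, 56), (414, 129, 8)]
188 [(404, 44, 4), (468, 39, 66), (470, 49, 66), (473, 59, 67), (468, 70, 60), (470, 80, 60), (466, 92, 54), (418, 117, 4), (421, 127, 5)]
190 [(416, 41, 6), (467, 40, 55), (465, 50, 51), (472, 59, 56), (471, 70, 53), (470, 81, 51), (475, 90, 54), (430, 114, 5), (433, 124, 7)]
```

>>> carry_out(
  increments=[
    [[-0.017,-0.022,0.15,0,0,0],[-0.017,-0.022,0.15,0,0,0],[-0.017,-0.022,0.15,0,0,0],[-0.017,-0.022,0.15,0,0,0]],
  ],
)

```text
clock: 3.13
eef_pos: [424.5, 66.4, 82.4]
tcp_rot: [3.141, -0.002, -2.979]
contact_force: [0.3, 0.7, -0.3]
opening: 0.001
```

Run:
```python
from h import *
c=np.array([676,106,0]); d=np.array([np.cos(np.radians(9.4)),np.sin(np.radians(9.4)),0])
rel(list((c-180*d)[:2])+[80],189.4)
s=sense(); print(s["clock"],s["eef_pos"],s["contact_force"], (s["eef_pos"]-c)@d)
```

```text
row [-0.1866 -0.0046  0.0058] [ 0.0001 -0.0016 -0.0017] mm [-74.6  -1.8   2.3]
3.1333 [424.46524546  66.36916129  82.44956506] [ 0.30971803  0.72647326 -0.2596887 ] -254.62993137035696
```

>>> carry_out(
  increments=[
    [[-0.02,-0.004,0,0,0,0],[-0.04,-0.004,0,0,0,0],[-0.06,-0.004,0,0,0,0],[-0.075,-0.004,0,0,0,0],[-0.09,-0.004,0,0,0,0]],
  ],
)

```text
clock: 3.55
eef_pos: [462.4, 70.0, 83.1]
tcp_rot: [-3.142, 0.002, -2.981]
contact_force: [0.2, -0.5, -0.3]
opening: -0.0
```

>>> carry_out(
  increments=[
    [[-0.015,0,0,0,0,0],[-0.03,0,0,0,0,0],[-0.045,0,0,0,0,0],[-0.06,0,0,0,0,0],[-0.07,0,0,0,0,0]],
  ],
)

```text
clock: 3.97
eef_pos: [489.4, 74.2, 82.3]
tcp_rot: [-3.142, 0.0, -2.981]
contact_force: [1.2, 0.2, -1.1]
opening: -0.0
```

```bash
cat >> h.py <<'E'
c=np.array([676,106,0]); d=np.array([np.cos(np.radians(9.4)),np.sin(np.radians(9.4)),0])
E
python3 - <<'E'
from h import *
rel(list((c-175*d)[:2])+[80],189.4)
s=sense(); print(s["clock"],s["eef_pos"],s["contact_force"], (s["eef_pos"]-c)@d)
E
```

```text
row [-0.0358  0.0022  0.0059] [-0.      0.0002 -0.0031] mm [-14.3   0.9   2.4]
3.9667 [489.37404645  74.24798924  82.34812552] [ 1.19969635  0.20448144 -1.13295007] -189.3058981120133
```

Run:
```python
from h import *
f=optics.grab_frame("wrist"); cv2.imwrite("pics/d_w.png",f["img"][:,:,::-1])
f=optics.grab_frame("scene"); cv2.imwrite("pics/d_s.png",cv2.resize(f["img"][80:280,180:420,::-1],(720,600)))
s=sense(); print(s["clock"],s["eef_pos"],s["contact_force"], (s["eef_pos"]-c)@d)
for n in ["scene","top"]:
    f=optics.grab_frame(n); print([(d_["point"],d_["confidence"]) for d_ in nets.tip_of("tray_front",n)])
```

```text
4.0667 [489.33878305  74.2255137   82.3423409 ] [-0.04521108  0.11594289  0.00587297] -189.34435884041454
[([453.8, 67.4, 83.1], 0.92)]
[([454.5, 67.7, 84.9], 0.49)]
```

View pics/d_w.png

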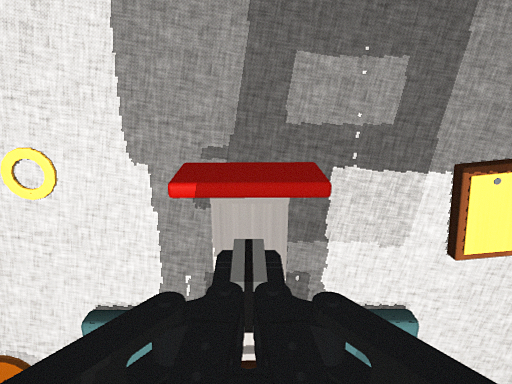

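View pics/d_s.png

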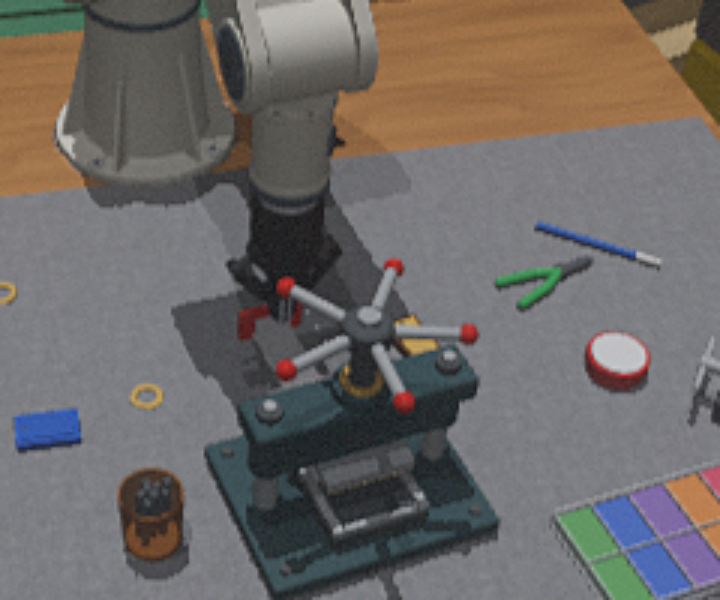

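The wrist view shows the red plate at (250,180), now behind the fingertips at (250,245), and the tray hasn't moved. So the fingers passed over the plate without touching it. I'll measure how high the fingertips really are.

Run:
```python
from h import *
for n in ["wrist","scene"]:
    f=optics.grab_frame(n); X=cloud(f)
    if n=="wrist":
        for p in [(240,240),(240,262),(255,235),(255,262),(245,225),(265,265),(180,250),(215,250),(225,228),(300,170)]: print(p,np.round(X[p],1),f["range_z"][p])
        print(-np.array(f["R"]).T@f["t"])
        z=f["range_z"]
    else:
        P=X[80:200,240:320].reshape(-1,3); m=(abs(P[:,0]-489)<60)&(abs(P[:,1]-74)<60)&(P[:,2]>30)
        P=P[m]; o=np.argsort(P[:,2]); print(np.round(P[o[:60:2]],0).tolist())
        for row in range(172,190,1): print(row,[tuple(np.round(X[row,cc]).tolist()) for cc in range(266,286,3)])
```

```text
(240, 240) [477.1  68.6  93.4] 152.93207
(240, 262) [475.2  78.2  94.2] 152.09886
(255, 235) [477.5  66.9 107. ] 140.09187
(255, 262) [475.1  77.6 108.1] 138.81874
(245, 225) [503.5  62.6  49.4] 202.59926
(265, 265) [475.3  78.6 115.3] 132.10472
(180, 250) [454.7  69.5  73.5] 165.13162
(215, 250) [482.6  74.2  48.6] 197.57631
(225, 228) [491.1  62.6  47.9] 200.2063
(300, 170) [476.7  48.  142.2] 105.392685
[408.86317042  61.40739837 232.0126053 ]
[[457.0, 102.0, 44.0], [504.0, 60.0, 45.0], [494.0, 55.0, 46.0], [476.0, 84.0, 46.0], [467.0, 34.0, 47.0], [468.0, 86.0, 47.0], [490.0, 98.0, 48.0], [510.0, 76.0, 48.0], [503.0, 84.0, 49.0], [468.0, 51.0, 49.0], [475.0, 63.0, 49.0], [509.0, 89.0, 49.0], [505.0, 90.0, 49.0], [467.0, 44.0, 50.0], [506.0, 97.0, 50.0], [505.0, 63.0, 50.0], [496.0, 68.0, 50.0], [486.0, 64.0, 50.0], [501.0, 67.0, 50.0], [471.0, 88.0, 50.0], [475.0, 80.0, 50.0], [488.0, 74.0, 51.0], [481.0, 86.0, 51.0], [470.0, 81.0, 51.0], [490.0, 56.0, 51.0], [494.0, 79.0, 51.0], [479.0, 76.0, 51.0], [497.0, 65.0, 51.0], [476.0, 56.0, 51.0], [507.0, 93.0, 51.0]]
172 [(485.0, 50.0
[... 2097 characters left out ...]
.0), (495.0, 80.0, 98.0), (458.0, 101.0, 59.0), (406.0, 128.0, 5.0), (409.0, 138.0, 7.0)]
186 [(468.0, 57.0, 72.0), (471.0, 66.0, 73.0), (498.0, 69.0, 98.0), (500.0, 79.0, 99.0), (460.0, 101.0, 56.0), (409.0, 127.0, 4.0), (414.0, 137.0, 6.0)]
187 [(473.0, 56.0, 72.0), (474.0, 66.0, 72.0), (468.0, 78.0, 63.0), (464.0, 89.0, 58.0), (459.0, 102.0, 50.0), (415.0, 126.0, 4.0), (422.0, 135.0, 9.0)]
188 [(473.0, 56.0, 67.0), (473.0, 66.0, 65.0), (471.0, 77.0, 61.0), (468.0, 89.0, 57.0), (457.0, 102.0, 44.0), (421.0, 124.0, 6.0), (422.0, 135.0, 4.0)]
189 [(475.0, 55.0, 65.0), (473.0, 66.0, 61.0), (467.0, 79.0, 53.0), (469.0, 88.0, 53.0), (421.0, 113.0, 3.0), (424.0, 124.0, 3.0), (429.0, 133.0, 6.0)]
```

Both cameras put the fingertips at z≈93–95 while the TCP reads 82, so in z the tips are about 11 mm above the reported TCP instead of 22 below. x and y agree. I'll back off, lower using vision, and re-check.

>>> carry_out(
  increments=[
    [[0,0,-0.05,0,0,0],[0.08,0,-0.06,0,0,0],[0.17,0,-0.06,0,0,0],[0.17,0,-0.06,0,0,0],[0.17,0,-0.06,0,0,0]],
  ],
)

```text
clock: 4.78
eef_pos: [419.4, 62.9, 106.4]
tcp_rot: [3.142, -0.001, -2.981]
contact_force: [1.3, 0.2, 0.3]
opening: -0.001
```

>>> carry_out(
  increments=[
    [[0,0,0.08,0,0,0],[0,0,0.13,0,0,0],[0,0,0.13,0,0,0],[0,0,0.13,0,0,0]],
  ],
)

```text
clock: 5.12
eef_pos: [421.4, 63.2, 54.0]
tcp_rot: [3.142, -0.002, -2.981]
contact_force: [-0.3, -0.8, 0.8]
opening: 0.003
```

Run:
```python
from h import *
s=sense(); print(s["clock"],s["eef_pos"],s["contact_force"], (s["eef_pos"]-c)@d, r.tip_reach)
f=optics.grab_frame("wrist"); X=cloud(f); cv2.imwrite("pics/e_w.png",f["img"][:,:,::-1])
for p in [(240,240),(240,262),(245,240),(250,240),(255,235),(235,240),(238,262)]: print(p,np.round(X[p],1))
f=optics.grab_frame("scene"); cv2.imwrite("pics/e_s.png",cv2.resize(f["img"][80:220,200:368,::-1],(720,600)))
print(proj(f,s["eef_pos"]), proj(f,s["eef_pos"]-[0,0,22]))
f=optics.grab_frame("top");print("top",proj(f,s["eef_pos"]))
```

```text
5.1167 [421.42045574  63.24504879  53.96030737] [-0.29352032 -0.83603528  0.80463024] -258.1440848319786 22.0
(240, 240) [409.9  57.7  66.3]
(240, 262) [408.1  67.3  66.7]
(245, 240) [410.   57.8  70.8]
(250, 240) [409.8  57.9  75.6]
(255, 235) [409.9  56.   80.3]
(235, 240) [438.2  60.5   1.4]
(238, 262) [4.386e+02 7.510e+01 2.000e-01]
[264.71838242 180.32139747] [264.53318113 184.90454536]
top [243.84998637 222.05649149]
```

View pics/e_w.png

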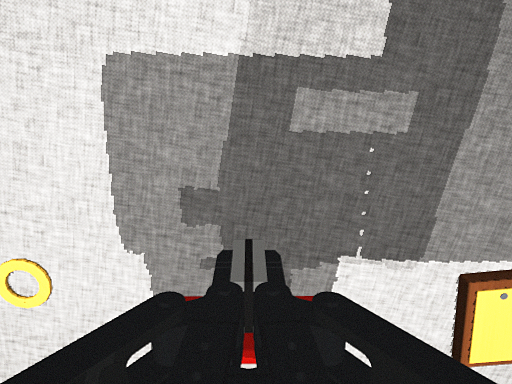

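View pics/e_s.png

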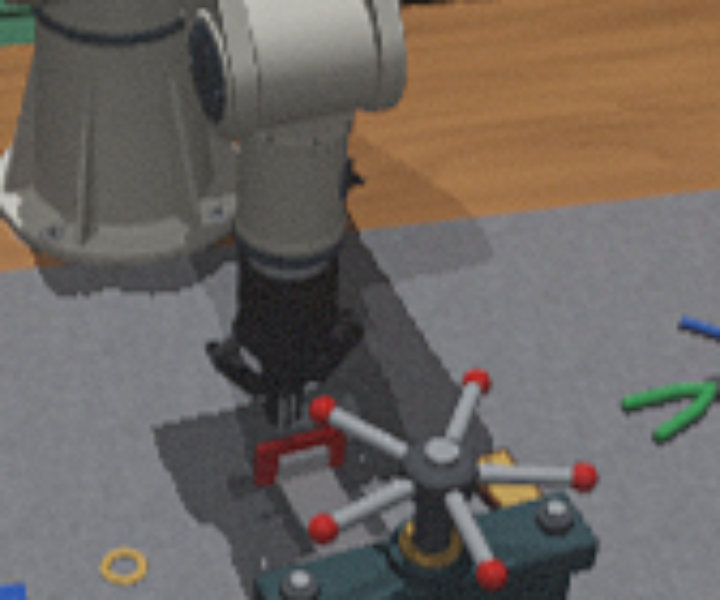

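Lowering consistently puts the tip about 12 mm above the TCP reading. In the wrist view the tip is at (250,240), z≈66. I'll go 14 mm lower and push.

>>> carry_out(
  increments=[
    [[0,0,0.035,0,0,0],[-0.03,0,0.035,0,0,0],[-0.045,0,0.035,0,0,0],[-0.06,0,0.035,0,0,0],[-0.07,0,0.035,0,0,0]],
  ],
)

```text
clock: 5.68
eef_pos: [450.1, 67.9, 41.1]
tcp_rot: [3.142, 0.0, -2.981]
contact_force: [-3.4, -0.4, 2.3]
opening: 0.003
```

>>> carry_out(
  increments=[
    [[-0.01,0,0,0,0,0],[-0.02,0,0,0,0,0],[-0.03,0,0,0,0,0]],
  ],
)

```text
clock: 5.93
eef_pos: [460.9, 69.7, 40.5]
tcp_rot: [3.142, -0.001, -2.981]
contact_force: [-3.7, 0.5, 2.5]
opening: -0.003
```

Run:
```python
from h import *
s=sense(); print(s["clock"],s["eef_pos"],s["contact_force"], (s["eef_pos"]-c)@d)
for n in ["scene","top"]:
    f=optics.grab_frame(n); print([(d_["point"],d_["confidence"]) for d_ in nets.tip_of("tray_front",n)])
```

```text
5.9333 [460.93124005  69.69413765  40.51123714] [-3.72808173  0.51021302  2.53473798] -218.11054130157055
[([472.2, 72.9, 81.0], 0.95)]
[([675.2, 106.3, -1.0], 0.49)]
```

>>> carry_out(
  increments=[
    [[-0.015,0,0,0,0,0],[-0.03,0,0,0,0,0],[-0.045,0,0,0,0,0],[-0.06,0,0,0,0,0],[-0.075,0,0,0,0,0]],
  ],
)

```text
clock: 6.55
eef_pos: [491.0, 74.6, 40.2]
tcp_rot: [3.141, -0.001, -2.981]
contact_force: [-4.2, 0.5, 0.1]
opening: 0.001
```

>>> carry_out(
  increments=[
    [[-0.01,0,0,0,0,0],[-0.015,0,0,0,0,0],[-0.02,0,0,0,0,0]],
  ],
)

```text
clock: 6.8
eef_pos: [498.8, 75.8, 40.3]
tcp_rot: [3.142, 0.0, -2.981]
contact_force: [-4.0, 1.2, 0.3]
opening: 0.004
```

>>> carry_out(
  increments=[
    [[-0.004,0,0,0,0,0],[-0.007,0,0,0,0,0]],
  ],
)

```text
clock: 6.97
eef_pos: [501.2, 76.3, 40.3]
tcp_rot: [3.142, -0.0, -2.981]
contact_force: [-2.8, 1.2, -1.3]
opening: -0.001
```

Run:
```python
from h import *
s=sense(); print(s["clock"],s["eef_pos"],s["contact_force"], (s["eef_pos"]-c)@d)
```

```text
6.9667 [501.24152139  76.25397633  40.29833174] [-2.84252967  1.20232534 -1.26141459] -177.27014793611045
```

>>> carry_out(
  increments=[
    [[-0.003,0,0,0,0,0],[-0.005,0,0,0,0,0],[-0.005,0,0,0,0,0]],
  ],
)

```text
clock: 7.22
eef_pos: [503.4, 76.5, 40.4]
tcp_rot: [-3.142, 0.0, -2.981]
contact_force: [-1.9, 0.3, -0.6]
opening: 0.005
```

>>> carry_out(
  increments=[
    [[-0.003,0,0,0,0,0],[-0.005,0,0,0,0,0],[-0.005,0,0,0,0,0]],
  ],
)

```text
clock: 7.47
eef_pos: [504.3, 76.6, 40.4]
tcp_rot: [-3.142, -0.002, -2.981]
contact_force: [-6.0, 0.6, 2.8]
opening: -0.002
```

>>> carry_out(
  increments=[
    [[-0.003,0,0,0,0,0],[-0.005,0,0,0,0,0],[-0.005,0,0,0,0,0]],
  ],
)

```text
clock: 7.72
eef_pos: [504.2, 76.6, 40.2]
tcp_rot: [-3.142, -0.006, -2.981]
contact_force: [-12.3, -1.9, 9.7]
opening: 0.002
```

The tray is home: it stopped at TCP travel −174 and the force rose to 12 N. Now I'll back off, rise, and move to the wheel.

>>> carry_out(
  increments=[
    [[0.05,0,0,0,0,0],[0.12,0,-0.02,0,0,0],[0.15,0,-0.1,0,0,0],[0.15,0,-0.2,0,0,0],[0.15,0,-0.3,0,0,0]],
  ],
)

```text
clock: 8.13
eef_pos: [447.2, 67.2, 161.7]
tcp_rot: [-3.141, -0.0, -2.981]
contact_force: [2.0, 0.3, 0.0]
opening: 0.002
```

```bash
cat >> h.py <<'E'
def wp(r_,th): return list((c+r_*np.array([np.cos(np.radians(th)),np.sin(np.radians(th)),0]))[:2])
E
python3 - <<'E'
from h import *
s=sense(); print(s["clock"],s["eef_pos"],s["contact_force"],np.round(s["qpos"],3))
rel([445,67,310],260)
f=optics.grab_frame("top"); cv2.imwrite("pics/f_t.png",cv2.resize(f["img"][70:230,150:320,::-1],(638,600)))
print([(d_["point"],d_["confidence"]) for d_ in nets.tip_of("tray_front","top")])
f=optics.grab_frame("scene"); cv2.imwrite("pics/f_s.png",cv2.resize(f["img"][80:280,180:420,::-1],(720,600)))
print([(d_["point"],d_["confidence"]) for d_ in nets.tip_of("tray_front","scene")])
E
```

```text
8.1333 [447.18422242  67.23890928 161.68230316] [1.95261148 0.3401318  0.01766079] [ 0.146  0.163  2.052 -0.     0.928 -1.585]
row [ 5.600e-03  2.000e-04 -3.708e-01] [-0.0000e+00 -4.0000e-04 -1.1798e+00] mm [ 2.200e+00  1.000e-01 -1.483e+02]
[]
[([515.2, 78.3, 83.0], 0.64)]
```

View pics/f_s.png

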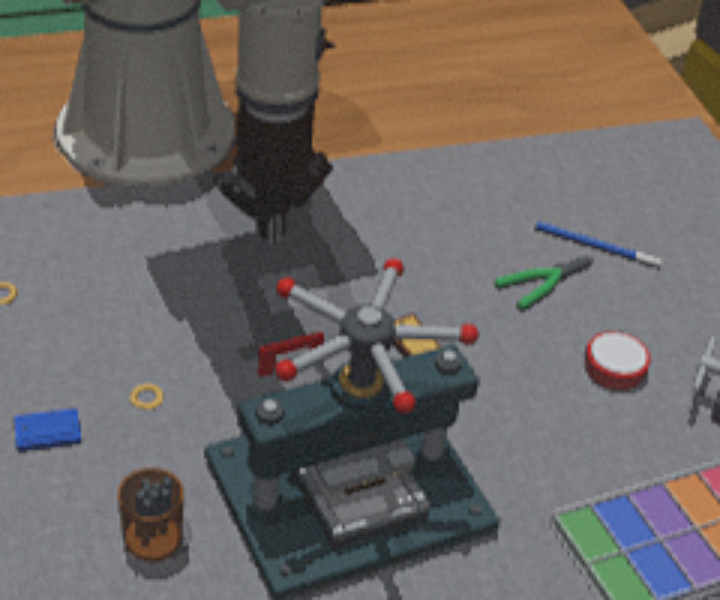

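View pics/f_t.png

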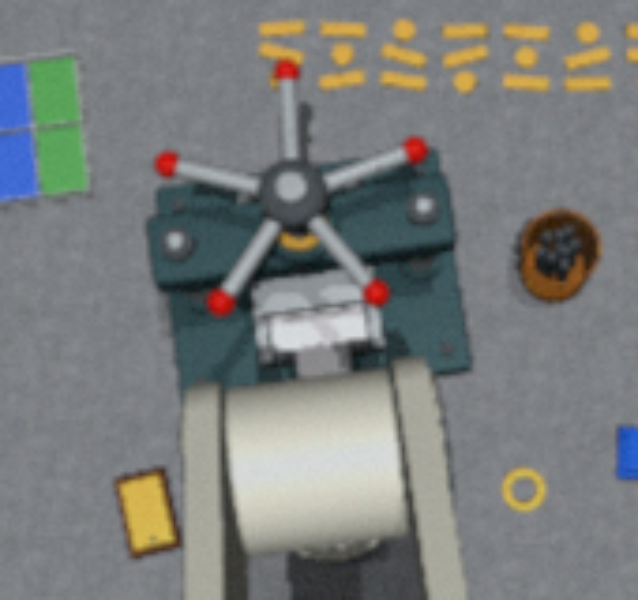

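The scene crop shows the tray in under the platen, with the red front at (290,352) close to the press and the net giving it at (515,78), a travel of about 60 mm. Next I'll go above the gap between the spokes.

>>> carry_out(
  increments=[
    [[0,0,-0.1,0,0,-0.12],[0,0,-0.2,0,0,-0.24],[0,0,-0.3,0,0,-0.36],[0,0,-0.37,0,0,-0.48],[0,0,-0.37,0,0,-0.6]],
  ],
)

```text
clock: 8.75
eef_pos: [450.8, 67.8, 313.1]
tcp_rot: [-3.137, 0.006, -2.35]
contact_force: [1.2, 1.0, 0.2]
opening: 0.002
```

Run:
```python
from h import *
s=sense(); print(s["clock"],s["eef_pos"],s["contact_force"],np.round(s["qpos"],3))
rel(wp(72,172)+[310],262)
```

```text
8.75 [450.80094936  67.83707165 313.05324988] [1.24115436 1.00552655 0.21720496] [ 0.146 -0.005  1.87  -0.     1.269 -2.216]
row [-0.3559 -0.1892  0.0107] [-0.0063  0.0041 -0.6104] mm [-142.4  -75.7    4.3]
```

>>> carry_out(
  increments=[
    [[-0.07,-0.038,0,0,0,-0.12],[-0.14,-0.076,0,0,0,-0.24],[-0.21,-0.114,0,0,0,-0.36],[-0.28,-0.152,0,0,0,-0.48],[-0.355,-0.19,0,0,0,-0.6]],
  ],
)

```text
clock: 9.17
eef_pos: [603.2, 114.4, 306.3]
tcp_rot: [3.14, -0.001, -1.725]
contact_force: [0.1, -0.0, 0.3]
opening: -0.003
```

>>> carry_out(
  increments=[
    [[0,0,0,0,0,0],[0,0,0,0,0,0]],
  ],
)

```text
clock: 9.33
eef_pos: [602.7, 114.5, 305.5]
tcp_rot: [3.138, -0.001, -1.731]
contact_force: [-0.4, 0.6, -0.4]
opening: 0.002
```

Run:
```python
from h import *
s=sense(); print(s["clock"],s["eef_pos"],s["contact_force"],np.round(s["qpos"],3))
rel(wp(72,172)+[220],262)
f=optics.grab_frame("wrist"); X=cloud(f); cv2.imwrite("pics/g_w.png",f["img"][:,:,::-1])
for p in [(240,240),(240,262),(245,240)]: print(p,np.round(X[p],1))
f=optics.grab_frame("scene"); cv2.imwrite("pics/g_s.png",cv2.resize(f["img"][80:280,180:420,::-1],(720,600)))
```

```text
9.3333 [602.67451617 114.4914773  305.50500838] [-0.41835684  0.60162812 -0.40178545] [ 0.185  0.273  1.563 -0.     1.309 -2.796]
row [-0.0049 -0.0051  0.2137] [ 0.0031 -0.0012 -0.0198] mm [-1.9 -2.  85.5]
(240, 240) [603.2 102.5 318.5]
(240, 262) [593.7 104.6 317.5]
(245, 240) [603.2 102.9 322.4]
```

View pics/g_w.png

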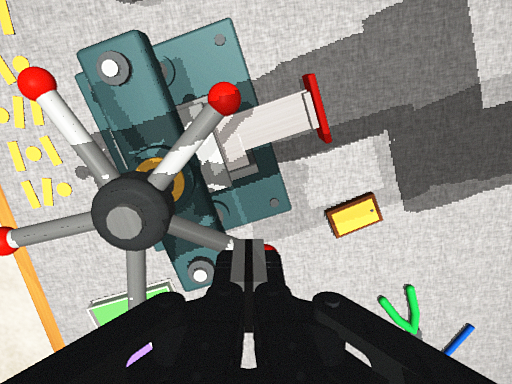

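View pics/g_s.png

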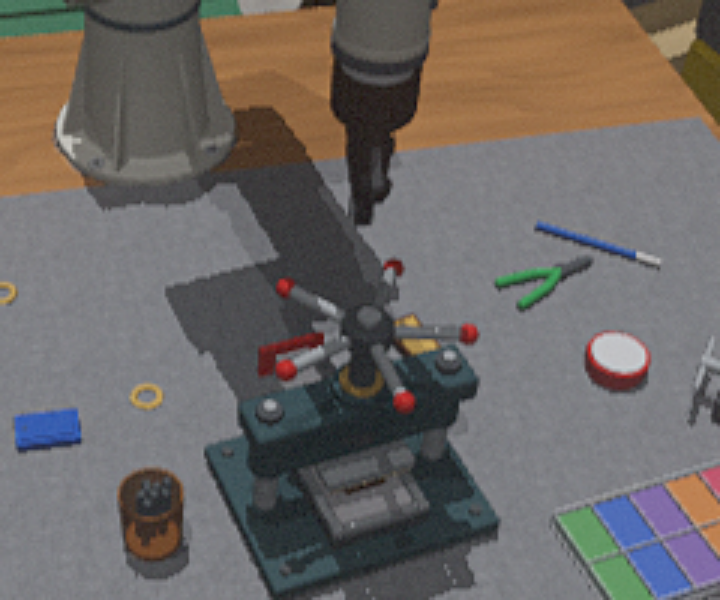

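The wrist view shows the fingertips at (250,240), about 75 mm above the wheel, in the gap between the spoke with its ball behind the fingers at (268,248) and the one ending at (223,98). I'll descend now.

>>> carry_out(
  increments=[
    [[0,0,0.05,0,0,0],[0,0,0.11,0,0,0],[-0.004,-0.004,0.17,0,0,0],[-0.004,-0.004,0.213,0,0,0],[-0.004,-0.004,0.213,0,0,0]],
  ],
)

```text
clock: 9.85
eef_pos: [600.6, 114.8, 219.4]
tcp_rot: [3.136, -0.002, -1.732]
contact_force: [-0.6, -0.0, -0.3]
opening: -0.001
```

```bash
cat >> h.py <<'E'
def st():
    s=sense(); p=s["eef_pos"]-c; th=np.degrees(np.arctan2(p[1],p[0])); F=s["contact_force"]; rr=np.hypot(p[0],p[1])
    e=np.array([p[0],p[1],0])/rr; t=np.array([e[1],-e[0],0])
    print("clk %.2f r %.1f th %.1f z %.1f yaw %.1f(want %.1f) Fe %.1f Ft(on wheel) %.1f Fz %.1f tau %.2f q6 %.2f"%(s["clock"],rr,th,s["eef_pos"][2],np.degrees(s["tcp_rot"][2]),th+90,F@e,-F@t,F[2],-F@t*rr/1000,s["qpos"][5]), np.round(s["wrist_torque"],2))
E
python3 - <<'E'
from h import *
st()
f=optics.grab_frame("wrist"); X=cloud(f); cv2.imwrite("pics/h_w.png",f["img"][:,:,::-1])
E
```

```text
clk 9.85 r 75.9 th 173.4 z 219.4 yaw -99.2(want 263.4) Fe 0.6 Ft(on wheel) 0.1 Fz -0.3 tau 0.01 q6 -2.79 [-0.    0.1   0.07]
```

View pics/h_w.png

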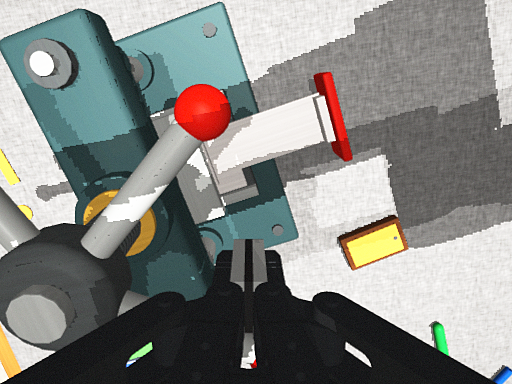

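The wrist view shows the fingers in the gap, clear of the nearby ball at (203,112) and the hub at (65,270). I'll trim the radius to about 68 mm and the yaw, then start the arc.

>>> carry_out(
  increments=[
    [[0,-0.02,0,0,0,-0.04],[0,-0.02,0,0,0,-0.04],[0,-0.02,0,0,0,-0.04]],
  ],
)

```text
clock: 10.15
eef_pos: [612.2, 114.2, 224.7]
tcp_rot: [-3.14, 0.001, -1.691]
contact_force: [-0.9, -0.1, 0.6]
opening: -0.002
```

>>> carry_out(
  increments=[
    [[-0.015,-0.0006,0,0,0,0.083],[-0.0295,-0.0026,0,0,0,0.167],[-0.044,-0.0058,0,0,0,0.25]],
  ],
)

```text
clock: 10.4
eef_pos: [615.6, 130.7, 224.1]
tcp_rot: [-3.141, -0.001, -1.957]
contact_force: [-1.2, -5.7, -0.9]
opening: -0.0
```

Run:
```python
from h import *
st()
```

```text
clk 10.40 r 65.3 th 157.8 z 224.1 yaw -112.1(want 247.8) Fe -1.0 Ft(on wheel) 5.8 Fz -0.9 tau 0.38 q6 -2.55 [-0.85  0.13 -0.08]
```

>>> carry_out(
  increments=[
    [[-0.0142,-0.0006,0.001,0,0,0.083],[-0.0282,-0.0025,0.003,0,0,0.167],[-0.042,-0.0055,0.005,0,0,0.25],[-0.0556,-0.0098,0.006,0,0,0.333],[-0.0687,-0.0152,0.007,0,0,0.417]],
  ],
)

```text
clock: 10.82
eef_pos: [631.3, 154.2, 221.6]
tcp_rot: [-3.141, -0.001, -2.393]
contact_force: [-3.1, -3.1, 2.9]
opening: 0.001
```

Run:
```python
from h import *
st()
```

```text
clk 10.82 r 65.7 th 132.8 z 221.6 yaw -137.1(want 222.8) Fe -0.1 Ft(on wheel) 4.4 Fz 2.9 tau 0.29 q6 -2.08 [-0.61  0.5  -0.01]
```

>>> carry_out(
  increments=[
    [[-0.0142,-0.0006,0.0007,0,0,0.083],[-0.0282,-0.0025,0.0014,0,0,0.167],[-0.042,-0.0055,0.002,0,0,0.25],[-0.0556,-0.0098,0.0028,0,0,0.333],[-0.0687,-0.0152,0.0035,0,0,0.417]],
  ],
)

```text
clock: 11.23
eef_pos: [655.3, 168.9, 220.2]
tcp_rot: [-3.141, -0.001, -2.83]
contact_force: [-4.4, -2.3, 2.8]
opening: -0.001
```

Run:
```python
from h import *
st()
f=optics.grab_frame("scene"); cv2.imwrite("pics/i_s.png",cv2.resize(f["img"][80:280,180:420,::-1],(720,600)))
```

```text
clk 11.23 r 66.2 th 108.2 z 220.2 yaw -162.1(want 198.2) Fe -0.8 Ft(on wheel) 4.9 Fz 2.8 tau 0.33 q6 -1.63 [-0.35  0.65 -0.01]
```

View pics/i_s.png

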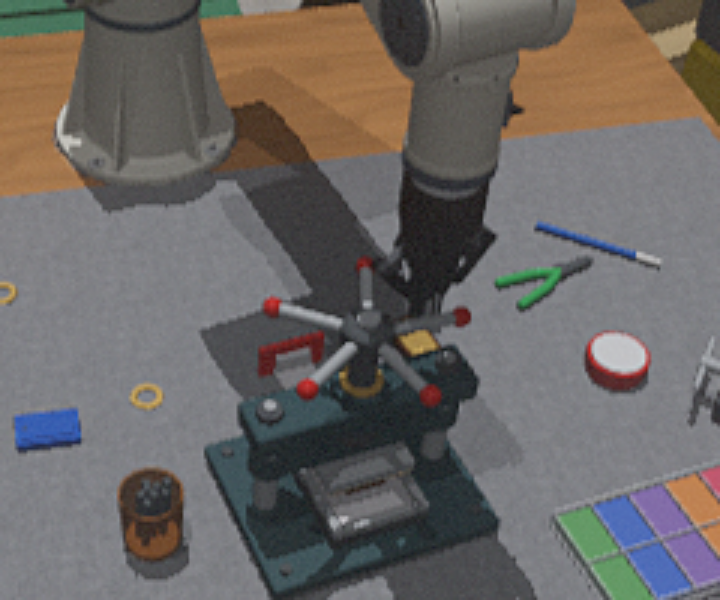

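The scene crop shows the fingers at (425,300) pushing the spoke, the wheel turned about 50°, and the tray front still home at (290,352). Torque reads about 0.3 N m, the free-winding value. I'll use smaller steps from here.

>>> carry_out(
  increments=[
    [[-0.0035,0,0.0002,0,0,0.02],[-0.007,-0.0001,0.0003,0,0,0.04],[-0.0104,-0.0003,0.0005,0,0,0.06],[-0.0138,-0.0006,0.0007,0,0,0.08],[-0.0173,-0.0009,0.0008,0,0,0.1]],
  ],
)

```text
clock: 11.7
eef_pos: [662.7, 171.0, 218.9]
tcp_rot: [3.141, -0.0, -2.93]
contact_force: [-4.4, -0.4, 3.4]
opening: 0.002
```

>>> carry_out(
  increments=[
    [[-0.0035,0,0.0002,0,0,0.02],[-0.007,-0.0001,0.0003,0,0,0.04],[-0.0104,-0.0003,0.0005,0,0,0.06],[-0.0138,-0.0006,0.0007,0,0,0.08],[-0.0173,-0.0009,0.0008,0,0,0.1]],
  ],
)

```text
clock: 12.12
eef_pos: [669.8, 172.2, 218.3]
tcp_rot: [3.142, -0.0, -3.035]
contact_force: [-3.8, 0.7, 3.9]
opening: -0.003
```

Run:
```python
from h import *
st()
```

```text
clk 12.12 r 66.5 th 95.3 z 218.3 yaw -173.9(want 185.3) Fe 1.0 Ft(on wheel) 3.7 Fz 3.9 tau 0.24 q6 -1.43 [-0.08  0.66 -0.06]
```

>>> carry_out(
  increments=[
    [[-0.0035,0,0.0001,0,0,0.02],[-0.007,-0.0001,0.0002,0,0,0.04],[-0.0104,-0.0003,0.0003,0,0,0.06],[-0.0138,-0.0006,0.0004,0,0,0.08],[-0.0173,-0.0009,0.0005,0,0,0.1]],
  ],
)

```text
clock: 12.53
eef_pos: [676.7, 172.5, 218.0]
tcp_rot: [3.142, -0.0, -3.14]
contact_force: [-4.5, 0.3, 3.3]
opening: -0.006
```

Run:
```python
from h import *
st()
```

```text
clk 12.53 r 66.5 th 89.4 z 218.0 yaw -179.9(want 179.4) Fe 0.3 Ft(on wheel) 4.5 Fz 3.3 tau 0.30 q6 -1.32 [ 0.07  0.71 -0.04]
```

Add to h.py:
```python
_st=st
def st():
    _st(); s=sense(); p=s["eef_pos"]-c; rr=np.hypot(p[0],p[1]); e=np.array([p[0],p[1],0])/rr; t=np.array([e[1],-e[0],0])
    M=s["wrist_torque"]; F=np.array([-M[1],M[0],0])/0.158
    print("  tau from moment %.3f"%(-F@t*rr/1000))
```

```text
(no output)
```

>>> carry_out(
  increments=[
    [[-0.0035,0,0.0001,0,0,0.02],[-0.007,-0.0001,0.0002,0,0,0.04],[-0.0104,-0.0003,0.0003,0,0,0.06],[-0.0138,-0.0006,0.0004,0,0,0.08],[-0.0173,-0.0009,0.0005,0,0,0.1]],
  ],
)

```text
clock: 12.95
eef_pos: [683.6, 172.2, 217.8]
tcp_rot: [3.142, -0.0, 3.038]
contact_force: [-4.9, 0.9, 2.0]
opening: -0.003
```

Run:
```python
from h import *
st()
```

```text
clk 12.95 r 66.7 th 83.5 z 217.8 yaw 174.1(want 173.5) Fe 0.3 Ft(on wheel) 5.0 Fz 2.0 tau 0.33 q6 -1.22 [ 0.1   0.68 -0.02]
  tau from moment 0.291
```

>>> carry_out(
  increments=[
    [[-0.0035,0,0.0001,0,0,0.02],[-0.007,-0.0001,0.0002,0,0,0.04],[-0.0104,-0.0003,0.0003,0,0,0.06],[-0.0138,-0.0006,0.0005,0,0,0.08],[-0.0173,-0.0009,0.0007,0,0,0.1]],
  ],
)

```text
clock: 13.37
eef_pos: [690.5, 171.2, 217.6]
tcp_rot: [3.142, -0.0, 2.934]
contact_force: [-4.9, 0.9, 1.1]
opening: 0.002
```

Run:
```python
from h import *
st()
```

```text
clk 13.37 r 66.8 th 77.5 z 217.6 yaw 168.1(want 167.5) Fe -0.2 Ft(on wheel) 5.0 Fz 1.1 tau 0.33 q6 -1.12 [0.13 0.68 0.01]
  tau from moment 0.294
```

>>> carry_out(
  increments=[
    [[-0.0035,0,0.0002,0,0,0.02],[-0.007,-0.0002,0.0003,0,0,0.04],[-0.0104,-0.0004,0.0005,0,0,0.06],[-0.0138,-0.0008,0.0007,0,0,0.08],[-0.0173,-0.0012,0.0008,0,0,0.1]],
  ],
)

```text
clock: 13.78
eef_pos: [697.2, 169.3, 217.3]
tcp_rot: [3.141, -0.0, 2.829]
contact_force: [-3.7, 1.6, 0.5]
opening: -0.002
```

Run:
```python
from h import *
st()
```

```text
clk 13.78 r 66.8 th 71.5 z 217.3 yaw 162.1(want 161.5) Fe 0.3 Ft(on wheel) 4.0 Fz 0.5 tau 0.27 q6 -1.02 [0.26 0.68 0.  ]
  tau from moment 0.308
```

>>> carry_out(
  increments=[
    [[-0.0035,0,0.0002,0,0,0.02],[-0.007,-0.0002,0.0003,0,0,0.04],[-0.0104,-0.0004,0.0005,0,0,0.06]],
  ],
)

```text
clock: 14.03
eef_pos: [701.2, 167.9, 217.1]
tcp_rot: [3.141, 0.0, 2.766]
contact_force: [-4.1, 2.5, 0.4]
opening: -0.003
```

Run:
```python
from h import *
st()
```

```text
clk 14.03 r 66.8 th 67.9 z 217.1 yaw 158.5(want 157.9) Fe 0.7 Ft(on wheel) 4.7 Fz 0.4 tau 0.31 q6 -0.96 [0.34 0.61 0.  ]
  tau from moment 0.293
```

>>> carry_out(
  increments=[
    [[-0.0035,0,0.0002,0,0,0.02],[-0.007,-0.0002,0.0003,0,0,0.04],[-0.0104,-0.0004,0.0005,0,0,0.06],[-0.0138,-0.0008,0.0007,0,0,0.08],[-0.0173,-0.0012,0.0008,0,0,0.1]],
  ],
)

```text
clock: 14.45
eef_pos: [707.5, 164.9, 216.8]
tcp_rot: [3.141, 0.0, 2.661]
contact_force: [-3.3, 3.7, 0.1]
opening: 0.001
```

Run:
```python
from h import *
st()
```

```text
clk 14.45 r 66.8 th 61.9 z 216.8 yaw 152.5(want 151.9) Fe 1.7 Ft(on wheel) 4.6 Fz 0.1 tau 0.31 q6 -0.86 [ 0.56  0.51 -0.01]
  tau from moment 0.303
```

>>> carry_out(
  increments=[
    [[-0.0035,0,0.0002,0,0,0.02],[-0.007,-0.0002,0.0003,0,0,0.04],[-0.0104,-0.0004,0.0005,0,0,0.06],[-0.0138,-0.0008,0.0007,0,0,0.08],[-0.0173,-0.0012,0.0008,0,0,0.1]],
  ],
)

```text
clock: 14.87
eef_pos: [713.4, 161.3, 216.5]
tcp_rot: [3.141, 0.0, 2.557]
contact_force: [-2.0, 4.3, -0.4]
opening: 0.003
```

Run:
```python
from h import *
st()
```

```text
clk 14.87 r 66.8 th 55.9 z 216.5 yaw 146.5(want 145.9) Fe 2.4 Ft(on wheel) 4.0 Fz -0.4 tau 0.27 q6 -0.77 [ 0.69  0.32 -0.02]
  tau from moment 0.275
```

>>> carry_out(
  increments=[
    [[-0.0035,0,0.0002,0,0,0.02],[-0.007,-0.0001,0.0003,0,0,0.04],[-0.0104,-0.0003,0.0005,0,0,0.06],[-0.0138,-0.0006,0.0007,0,0,0.08],[-0.0173,-0.0008,0.0008,0,0,0.1]],
  ],
)

```text
clock: 15.28
eef_pos: [719.0, 157.2, 216.2]
tcp_rot: [3.141, 0.0, 2.452]
contact_force: [-1.8, 4.3, -0.4]
opening: 0.001
```

Run:
```python
from h import *
st()
```

```text
clk 15.28 r 66.9 th 49.9 z 216.2 yaw 140.5(want 139.9) Fe 2.2 Ft(on wheel) 4.1 Fz -0.4 tau 0.28 q6 -0.67 [ 0.71  0.26 -0.  ]
  tau from moment 0.278
```

>>> carry_out(
  increments=[
    [[-0.0035,0,0.0002,0,0,0.02],[-0.007,-0.0001,0.0003,0,0,0.04],[-0.0104,-0.0003,0.0005,0,0,0.06],[-0.0138,-0.0006,0.0007,0,0,0.08],[-0.0173,-0.0008,0.0008,0,0,0.1]],
  ],
)

```text
clock: 15.7
eef_pos: [724.2, 152.4, 215.9]
tcp_rot: [3.141, 0.0, 2.347]
contact_force: [-1.4, 4.6, -1.9]
opening: 0.003
```

Run:
```python
from h import *
st()
```

```text
clk 15.70 r 66.9 th 44.0 z 215.9 yaw 134.5(want 134.0) Fe 2.2 Ft(on wheel) 4.3 Fz -1.9 tau 0.29 q6 -0.57 [0.81 0.18 0.01]
  tau from moment 0.298
```

>>> carry_out(
  increments=[
    [[-0.0035,0,0.0002,0,0,0.02],[-0.007,-0.0001,0.0003,0,0,0.04],[-0.0104,-0.0002,0.0005,0,0,0.06],[-0.0138,-0.0004,0.0007,0,0,0.08],[-0.0173,-0.0006,0.0008,0,0,0.1]],
  ],
)

```text
clock: 16.12
eef_pos: [728.8, 147.3, 215.6]
tcp_rot: [3.141, 0.0, 2.242]
contact_force: [-0.8, 4.7, -1.2]
opening: 0.0
```

Run:
```python
from h import *
st()
f=optics.grab_frame("scene"); cv2.imwrite("pics/j_s.png",cv2.resize(f["img"][130:280,220:400,::-1],(720,600)))
```

```text
clk 16.12 r 67.0 th 38.1 z 215.6 yaw 128.5(want 128.1) Fe 2.3 Ft(on wheel) 4.2 Fz -1.2 tau 0.28 q6 -0.47 [0.73 0.16 0.  ]
  tau from moment 0.285
```

View pics/j_s.png

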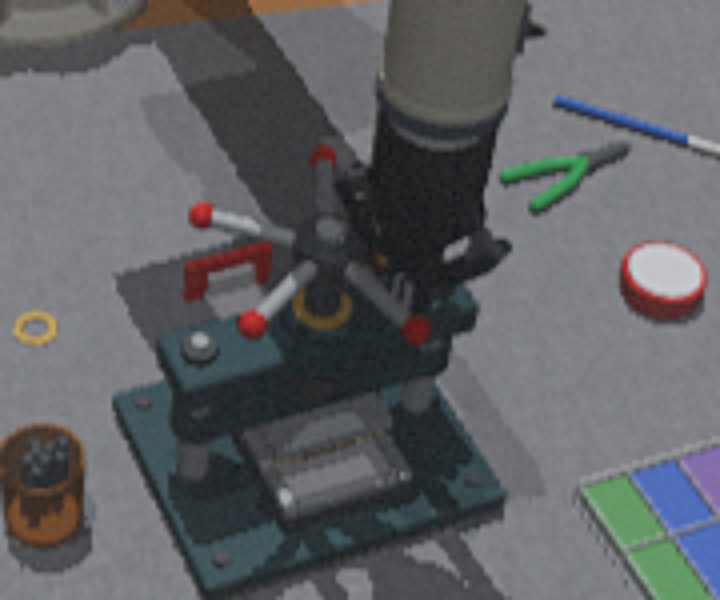

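The scene crop shows the fingers at (400,285) pushing the spoke whose ball is at (415,328), and the tray front unmoved at (230,270). Torque still reads as free winding, so I'll continue.

>>> carry_out(
  increments=[
    [[-0.0035,0,0.0002,0,0,0.02],[-0.007,-0.0001,0.0003,0,0,0.04],[-0.0104,-0.0002,0.0005,0,0,0.06],[-0.0138,-0.0004,0.0007,0,0,0.08],[-0.0173,-0.0006,0.0008,0,0,0.1]],
  ],
)

```text
clock: 16.58
eef_pos: [732.8, 141.7, 215.2]
tcp_rot: [3.142, 0.0, 2.138]
contact_force: [-0.5, 5.4, -0.9]
opening: 0.002
```

Run:
```python
from h import *
st()
```

```text
clk 16.58 r 67.1 th 32.2 z 215.2 yaw 122.5(want 122.2) Fe 2.5 Ft(on wheel) 4.8 Fz -0.9 tau 0.32 q6 -0.38 [0.73 0.12 0.01]
  tau from moment 0.289
```

>>> carry_out(
  increments=[
    [[-0.0035,0,0.0002,0,0,0.02],[-0.007,-0.0001,0.0003,0,0,0.04],[-0.0104,-0.0002,0.0005,0,0,0.06],[-0.0138,-0.0004,0.0007,0,0,0.08],[-0.0173,-0.0006,0.0008,0,0,0.1]],
  ],
)

```text
clock: 17.0
eef_pos: [736.3, 135.7, 214.9]
tcp_rot: [3.142, 0.0, 2.033]
contact_force: [-0.1, 4.0, -0.6]
opening: -0.001
```

Run:
```python
from h import *
st()
```

```text
clk 17.00 r 67.3 th 26.2 z 214.9 yaw 116.5(want 116.2) Fe 1.7 Ft(on wheel) 3.6 Fz -0.6 tau 0.24 q6 -0.28 [0.74 0.14 0.01]
  tau from moment 0.309
```

>>> carry_out(
  increments=[
    [[-0.0035,0,0.0002,0,0,0.02],[-0.007,-0.0001,0.0003,0,0,0.04],[-0.0104,-0.0002,0.0005,0,0,0.06],[-0.0138,-0.0005,0.0007,0,0,0.08],[-0.0173,-0.0008,0.0008,0,0,0.1]],
  ],
)

```text
clock: 17.42
eef_pos: [739.1, 129.4, 214.6]
tcp_rot: [3.142, 0.0, 1.928]
contact_force: [-0.6, 4.7, -0.6]
opening: -0.0
```

Run:
```python
from h import *
st()
```

```text
clk 17.42 r 67.3 th 20.4 z 214.6 yaw 110.5(want 110.4) Fe 1.0 Ft(on wheel) 4.6 Fz -0.6 tau 0.31 q6 -0.19 [ 0.74  0.15 -0.01]
  tau from moment 0.316
```

>>> carry_out(
  increments=[
    [[-0.0035,0,0.0002,0,0,0.02],[-0.007,-0.0001,0.0003,0,0,0.04],[-0.0104,-0.0003,0.0005,0,0,0.06],[-0.0138,-0.0006,0.0007,0,0,0.08]],
  ],
)

```text
clock: 17.75
eef_pos: [740.9, 124.2, 214.3]
tcp_rot: [3.141, 0.0, 1.844]
contact_force: [0.1, 4.7, -0.8]
opening: -0.0
```

Run:
```python
from h import *
st()
```

```text
clk 17.75 r 67.4 th 15.6 z 214.3 yaw 105.7(want 105.6) Fe 1.3 Ft(on wheel) 4.5 Fz -0.8 tau 0.30 q6 -0.11 [0.75 0.09 0.04]
  tau from moment 0.317
```

>>> carry_out(
  increments=[
    [[-0.0035,0,0.0002,0,0,0.02],[-0.007,-0.0001,0.0003,0,0,0.04],[-0.0104,-0.0003,0.0005,0,0,0.06],[-0.0138,-0.0006,0.0007,0,0,0.08],[-0.0173,-0.0009,0.0008,0,0,0.1]],
  ],
)

```text
clock: 18.17
eef_pos: [742.4, 117.4, 214.0]
tcp_rot: [3.141, 0.0, 1.74]
contact_force: [-0.8, 4.6, -1.2]
opening: 0.005
```

Run:
```python
from h import *
st()
```

```text
clk 18.17 r 67.4 th 9.8 z 214.0 yaw 99.7(want 99.8) Fe -0.0 Ft(on wheel) 4.7 Fz -1.2 tau 0.32 q6 -0.01 [ 0.78 -0.02  0.01]
  tau from moment 0.325
```

>>> carry_out(
  increments=[
    [[-0.0035,0,0.0002,0,0,0.02],[-0.007,-0.0001,0.0003,0,0,0.04],[-0.0104,-0.0003,0.0005,0,0,0.06],[-0.0138,-0.0006,0.0007,0,0,0.08],[-0.0173,-0.0009,0.0008,0,0,0.1]],
  ],
)

```text
clock: 18.58
eef_pos: [743.2, 110.5, 213.7]
tcp_rot: [3.141, 0.0, 1.635]
contact_force: [0.1, 4.4, -1.5]
opening: -0.002
```

Run:
```python
from h import *
st()
```

```text
clk 18.58 r 67.4 th 3.9 z 213.7 yaw 93.7(want 93.9) Fe 0.4 Ft(on wheel) 4.4 Fz -1.5 tau 0.30 q6 0.08 [ 0.75 -0.11 -0.01]
  tau from moment 0.318
```

>>> carry_out(
  increments=[
    [[-0.0035,0,0.0002,0,0,0.02],[-0.007,-0.0001,0.0003,0,0,0.04],[-0.0104,-0.0003,0.0005,0,0,0.06],[-0.0138,-0.0006,0.0007,0,0,0.08],[-0.0173,-0.0009,0.0008,0,0,0.1]],
  ],
)

```text
clock: 19.0
eef_pos: [743.4, 103.6, 213.3]
tcp_rot: [3.141, -0.0, 1.53]
contact_force: [0.5, 5.1, -0.6]
opening: -0.002
```

Run:
```python
from h import *
st()
```

```text
clk 19.00 r 67.4 th -2.0 z 213.3 yaw 87.7(want 88.0) Fe 0.3 Ft(on wheel) 5.2 Fz -0.6 tau 0.35 q6 0.18 [ 0.71 -0.23 -0.02]
  tau from moment 0.306
```

>>> carry_out(
  increments=[
    [[-0.0035,0,0.0002,0,0,0.02],[-0.007,-0.0001,0.0003,0,0,0.04],[-0.0104,-0.0003,0.0005,0,0,0.06],[-0.0138,-0.0006,0.0007,0,0,0.08],[-0.0173,-0.0009,0.0008,0,0,0.1]],
  ],
)

```text
clock: 19.42
eef_pos: [743.1, 97.8, 213.2]
tcp_rot: [3.14, -0.002, 1.426]
contact_force: [3.8, 9.8, -2.0]
opening: 0.001
```

Run:
```python
from h import *
st()
```

```text
clk 19.42 r 67.6 th -6.9 z 213.2 yaw 81.7(want 83.1) Fe 2.5 Ft(on wheel) 10.2 Fz -2.0 tau 0.69 q6 0.27 [ 1.51 -0.5  -0.05]
  tau from moment 0.668
```

The torque jumped from 0.30 to about 0.67–0.69 N m within this step, so the fob is nipped, hand-tight and below 0.7. I'm stopping here and backing off.

>>> carry_out(
  increments=[
    [[0.015,0,0,0,0,0],[0.03,0,0,0,0,0],[0.04,0,-0.02,0,0,0],[0.04,0,-0.12,0,0,0],[0.04,0,-0.22,0,0,0]],
  ],
)

```text
clock: 19.83
eef_pos: [743.4, 112.6, 300.0]
tcp_rot: [-3.137, 0.002, 1.428]
contact_force: [1.1, -0.1, -0.0]
opening: 0.002
```

Run:
```python
from h import *
st()
s=sense(); print(s["contact_force"])
rel([480,250,330],120)
```

```text
clk 19.83 r 67.8 th 5.6 z 300.0 yaw 81.8(want 95.6) Fe 1.1 Ft(on wheel) -0.2 Fz -0.0 tau -0.01 q6 0.29 [ 0.02 -0.11 -0.02]
  tau from moment 0.005
[ 1.14476069 -0.06730746 -0.01594975]
row [ 0.2463 -0.7012 -0.0721] [-5.300e-03  6.000e-04 -6.363e-01] mm [  98.5 -280.5  -28.8]
```

>>> carry_out(
  increments=[
    [[0,0,-0.07,0,0,0],[0.03,-0.1,-0.08,0,0,0],[0.06,-0.2,-0.08,0,0,0],[0.1,-0.3,-0.08,0,0,0],[0.14,-0.4,-0.08,0,0,0]],
  ],
)

```text
clock: 20.25
eef_pos: [595.7, 189.4, 333.9]
tcp_rot: [3.141, 0.0, 1.427]
contact_force: [-0.0, 1.1, 0.7]
opening: -0.003
```

>>> carry_out(
  increments=[
    [[0.03,-0.1,0,0,0,0],[0.07,-0.2,0,0,0,0],[0.1,-0.3,0,0,0,0],[0.1,-0.3,0,0,0,0]],
  ],
)

```text
clock: 20.58
eef_pos: [478.9, 247.9, 334.1]
tcp_rot: [-3.14, -0.0, 1.43]
contact_force: [0.1, 0.3, -0.1]
opening: 0.006
```

Run:
```python
from h import *
s=sense(); print(s["clock"],s["eef_pos"],s["contact_force"])
for n in ["scene","top"]:
    f=optics.grab_frame(n); X=cloud(f); img=f["img"].astype(int)
    for t in ["tray_front","wheel","spoke_ball"]: print(n,t,[(np.round(o["point"],1).tolist(),round(o["confidence"],2)) for o in nets.tip_of(t,n)[:3]])
    red=(img[...,0]>110)&(img[...,1]<80)&(img[...,2]<80)
    k,lab,stt,cc=cv2.connectedComponentsWithStats(red.astype(np.uint8))
    for i in range(1,k):
        p=np.nanmedian(X[lab==i],0)
        if stt[i,4]>8 and p[2]>150: print(np.round(p,1), "ang %.1f"%np.degrees(np.arctan2(p[1]-106,p[0]-(676 if n=="top" else 681))))
    cv2.imwrite(f"pics/k_{n}.png",cv2.resize(f["img"][80:280,180:420,::-1],(720,600)) if n=="scene" else f["img"][:,:,::-1])
```

```text
20.5833 [478.85278124 247.92517099 334.13391386] [ 0.1132463   0.3393839  -0.05594425]
scene tray_front [([513.4, 81.9, 82.8], 0.78), ([467.2, 241.9, 0.3], 0.2)]
scene wheel [([675.8, 106.6, 239.0], 0.6)]
scene spoke_ball [([584.1, 79.2, 238.9], 0.71), ([515.4, 76.5, 82.4], 0.58)]
[590.7  82.8 246.1] ang -165.6
[631.1 185.3 244.1] ang 122.2
[674.1  12.4 245.6] ang -94.2
[741.4 176.  245.3] ang 49.2
[768.3  68.5 243.7] ang -23.2
top tray_front [([513.4, 77.5, 83.2], 0.65)]
top wheel [([674.4, 102.6, 237.7], 0.84)]
top spoke_ball [([587.3, 84.8, 232.8], 0.8), ([518.8, -450.5, -1.6], 0.27)]
[761.7  69.4 242.2] ang -23.1
[735.3 177.3 242.1] ang 50.3
[668.3  12.3 243. ] ang -94.7
[626.2 185.5 242.2] ang 122.0
[585.3  84.1 242.2] ang -166.4
```

View pics/k_scene.png

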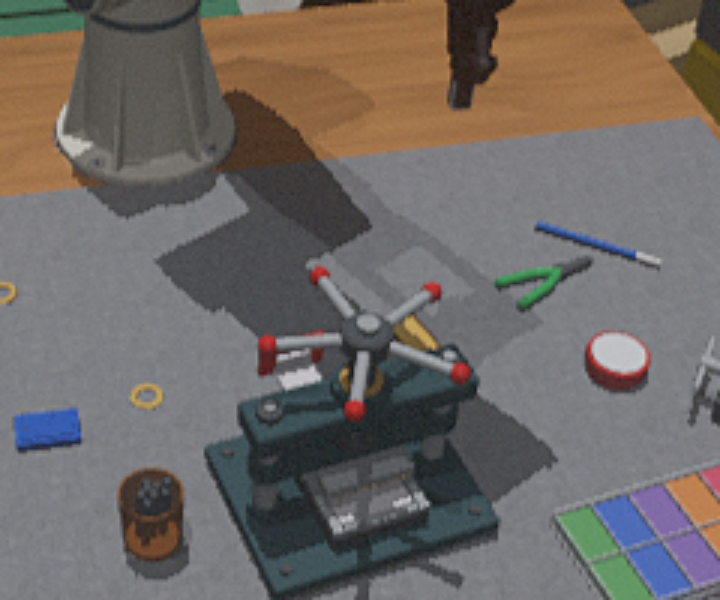

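View pics/k_top.png

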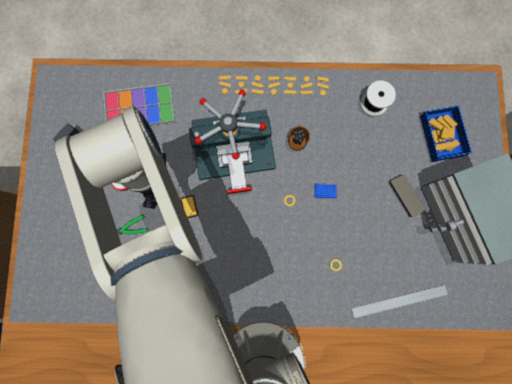

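The scene crop shows the wheel clear of the hand, which is at (460,100). The pushed spoke has its ball at (460,372), the tray front is home at (290,350), and the jar, rings, blue block, pliers and tin are where they were. The wheel has turned about 170°, so it sank about 9.5 mm, and it has not sprung back. I'm handing in.

```bash
python3 -c "
from rig import r; print(r.sign_off())"
```

```text
the job is handed in; nothing more can be done
None
```

The fob is clamped: the tray is home and the platen nips the fob at about 0.67–0.69 N m. That is above hand-tight (0.5) but only just under the 0.7 overtight limit. I handed it in at about 21 s.

- **Tray:** I pushed it by the red front until it met the end stop, where the force rose to 12 N. The camera checks put its travel at about 60 mm, and it still looked home at the end.
- **Wheel:** I wound it clockwise about 170° with one spoke the whole way instead of changing spokes. Winding took about 0.30 N m throughout, as expected when free.
- **Tightness:** The torque jumped to its final value within one 6° step, so I stopped there. A rough correction for where the finger touched the spoke gives nearer 0.61 N m, so it should be within limits.
- **Final check:** The wheel had not sprung back and the hand was well clear. In the last pictures the jar, rings, spare fob, pliers, tin and blue look-alike looked unmoved by eye; I did not measure them.

**Disagreements:**
- The first tray push passed over the plate without touching anything. The real fingertips sit about 12 mm above the reported tool point, not 22 mm below it as stated. I corrected for this using the camera depth readings.
- The object-finding networks gave a few false hits, which I discarded against the pictures.

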